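Gauge the guide tube of a bearing block and show the gauge tip

TASK

Set the blue bearing block fully down into the rectangular nest that fits it, its brass tube pointing away from the nest's dark back stop, and let go. Then take the orange-handled gauge rod from its rack, push it into the brass tube until its collar stops on the tube's end, draw it straight out again, and show its tip over the red line's middle on the white reading plate: rod level, tip close above the plate but not touching it. Finish while still holding the gauge there, steady, with nothing else carrying it; leave the block in its nest and the loose loupe, objective and brass nut alone.

Things in the scene. Friction and masses are not known exactly. Their poses are not given: they have to be found in the camera images.
- nest: Grey nest plate fixed to the bench, 112 (x) x 126 (y) x 16 mm; origin on its underside, under the middle of the rectangular pocket; plate spans y -42 to +84 mm, x +-56 mm. +x is the direction in which the gauge is pushed (roughly to the robot's right). The dark back stop (44 mm wide, top 38 mm above the bench) stands at x = +34 to +45 mm. A round pocket, 40 mm wide and not for the block, is centred at y = +57 mm.
- pocket (a point): Middle of the floor of the rectangular pocket, 6 mm above the bench; the pocket is 64 x 50 mm (x, y of the nest), 10 mm deep, chamfered 3 mm; axes as the nest's. The block is home when its underside lies on this floor, with its x axis along the nest's x axis.
- block: Blue bearing block, loose, about 0.35 kg; origin at the centre of its underside, z up. Foot 60 (x) x 46 (y) x 14 mm high; above it a housing 52 (x) x 40 (y) mm up to z = 64 mm, flat parallel sides, grasp it across y near the top. A level bore, 15 mm wide, runs through along x at z = 40 mm; a brass guide tube (26 mm outside, 15 mm bore) stands out from the -x face to x = -42 mm.
- block_centre (a point): Centre of the block, 32 mm above its underside; axes as the block's.
- tube_mouth (a point): Centre of the brass tube's open end, 40 mm above the block's underside, 42 mm from its middle; +x points into the tube. Tube and bore together are 68 mm long and open at the far end.
- gauge_grip (a point): Centre of the gauge's orange handle, 84 mm long and 18 x 18 mm square (corners rounded); the place to grip. Gauge: loose, about 0.11 kg, 176 mm long, lies level, 55 mm above the bench, in two forks of the rack: one under the last 8 mm of the handle, one under the rod 15 mm short of the tip; between them handle and collar are free from 8 mm above the bench. +x runs along the gauge to the tip, z is up.
- gauge_stop (a point): Centre of the front face of the dark collar (30 mm across, 8 mm thick) which stops on the tube's end; 50 mm ahead (+x) of gauge_grip.
- gauge_tip (a point): Rounded tip of the 9 mm steel rod, with red rings near it; 84 mm ahead of the collar's front face, 134 mm ahead of gauge_grip.
- gauge: The gauge rod, origin at gauge_stop, +x to the tip.
- rack: Rack fixed to the bench, grey base 172 x 50 x 8 mm with two black forks (tops 56 and 60 mm high); origin under the middle of the gauge's handle, x along the gauge to the tip. Lift the gauge straight up out of it.
- read_mark (a point): Middle of the white reading plate's top face and of its red line, 125 mm above the bench; the plate is 56 x 56 mm on a dark post. The tip is shown 10 to 45 mm above this point, from whichever side.
- stand: The reading stand, fixed; origin at the centre of its foot on the bench.
- loupe: Black loupe, 37 mm across, 40 mm high; bystander, leave alone; origin at the centre of its underside.
- objective: Cream objective, 25 mm across, 46 mm high; bystander, leave alone; origin at the centre of its underside.
- nut: Knurled brass nut, 27 mm across, 14 mm high; bystander, leave alone; origin at the centre of its underside.

How it is judged (in metres and radians):
On the way, in this order (a step that is already met when the one before it is completed fails the run):
1. the block is home in the rectangular nest, tube away from the back stop, and let go (horizontal distance between block and pocket below 0.004 m and z of block in the frame of pocket between -0.003 and 0.003 m and angle between block's own z axis and vertical below 0.06 rad and angle between the x axis of block and the x axis of nest, either way round below 0.1 rad and x of tube_mouth in the frame of nest below 0 m and contact force between block and the fingers below 0.1 N), for 0.2 s.
2. the gauge is in the tube with its collar on the tube's end (within 2.5 mm), block still home (horizontal distance between block and pocket below 0.004 m and z of block in the frame of pocket between -0.003 and 0.003 m and angle between block's own z axis and vertical below 0.06 rad and angle between the x axis of block and the x axis of nest, either way round below 0.1 rad and x of tube_mouth in the frame of nest below 0 m and x of gauge_stop in the frame of tube_mouth between -0.0025 and 0.0025 m and y of gauge_stop in the frame of tube_mouth between -0.005 and 0.005 m and z of gauge_stop in the frame of tube_mouth between -0.005 and 0.005 m and angle between the x axis of gauge and the x axis of block, either way round below 0.1 rad and contact force between gauge and the fingers above 0.5 N), for 0.1 s.
3. the gauge is held with its tip drawn out of the tube (horizontal distance between block and pocket below 0.004 m and z of block in the frame of pocket between -0.003 and 0.003 m and angle between block's own z axis and vertical below 0.06 rad and angle between the x axis of block and the x axis of nest, either way round below 0.1 rad and x of tube_mouth in the frame of nest below 0 m and x of gauge_tip in the frame of tube_mouth below -0.005 m and contact force between gauge and the fingers above 0.5 N), for 0.1 s.
At the end, for the whole second after the job is handed in: Gauge held still, touching no stand, block, nest or rack; level within 0.12 rad; tip within 15 mm sideways of the plate's middle, 8 to 50 mm above it. Block home in its nest (4 mm, 3 mm in height, 0.06 rad upright, 0.1 rad in line), tube away from the back stop (horizontal distance between block and pocket below 0.004 m and z of block in the frame of pocket between -0.003 and 0.003 m and angle between block's own z axis and vertical below 0.06 rad and angle between the x axis of block and the x axis of nest, either way round below 0.1 rad and x of tube_mouth in the frame of nest below 0 m and horizontal distance between gauge_tip and read_mark below 0.015 m and z of gauge_tip in the frame of read_mark between 0.008 and 0.05 m and angle between gauge's own x axis and vertical between 1.4508 and 1.6908 rad and contact force between gauge and the fingers above 0.5 N and contact force between gauge and stand below 0.05 N and contact force between gauge and block below 0.05 N and contact force between gauge and nest below 0.05 N and contact force between gauge and rack below 0.05 N and linear speed of gauge below 0.03 m/s and angular speed of gauge below 0.3 rad/s); the arm keeps its last pose, push and grip.
It fails at once if the loupe, objective or nut is moved more than 25 mm (distance of any of loupe, objective, nut from where it was at the start of the episode above 0.025 m).
It also fails if it takes over 58 s, if anything falls off the work surface, if the arm or the gripper's body presses on something with over 40 N, if the wrist force passes 120 N, or if a joint passes its speed limit or range.

ROBOT

A 6-joint arm with a two-finger parallel gripper is mounted at the origin on the work surface; the furniture and walls round the work are solid. World frame = base frame: x ahead of the robot, y to its left, z up, the work surface at z = 0. Lengths are in mm, angles in degrees, forces in N, time in s.
With the tool pointing down it reaches from about 350 to 850 mm from the base axis. Payload 8.1 kg.
Tool frame: the origin (TCP) lies at the very end of the fingers, on their centre line; the grasp point (between the pads) lies 19 mm behind it; x points along the fingers, y is the direction in which the jaws open and shut, and the axes are right-handed (so a half turn about x gives the same grasp; the last joint's range is limited). The gripper opens to 85 mm and grips with 20 to 120 N. Pads are 22 mm wide; open, the fingers measure 114 mm over their backs; the gripper's body (76 mm by 85 mm) begins 54 mm behind the grasp point. The pads swing forward as they close: fully open they stand 13 mm farther back than shut.
Start: joints at [-69.809, 7.471, 85.268, -0, 87.261, -4.893], TCP at [254.389, -543.408, 231.292] pointing down, gripper open.
Joint ranges: [-169.43, 169.43], [-51.17, 129.36], [1.28, 143.12], [-76.62, 256.62], [0, 156.53], [-152.29, 152.29]. Speed limits (degrees/s): [136.94, 136.94, 159.86, 180, 180, 180].

INTERFACE

Orientations are given as [roll, pitch, yaw] about the fixed x, y, z axes, in that order (R = Rz(yaw) Ry(pitch) Rx(roll)).
In Python, from bench import sensors, snapshot, r gives the robot as it stands. The module is installed in compiled form; this text tells all that it offers.
- The arm moves only by the tool drive_tool, never from a script. Its argument "moves" is one flat list of numbers, 6 for each row, row after row: the shift along the tool's x, y, z in cm, then the turn, a rotation vector about the tool's x, y, z in degrees. In form: [tx, ty, tz, wx, wy, wz, tx, ty, tz, wx, wy, wz, ...]. A call has 1 to 20 rows; each row shifts and turns the commanded pose from where the row before left it, along the tool's axes as they then stand; what a row does not reach is not made up. A row lasts 1/12 s, in which the tool goes at most 41.7 mm and 7.16 degrees, less where a joint would pass 70% of its speed; a pose out of reach is approached as far as the arm can. A call with a gripper value outside its range is refused whole. "hand" is the finger opening in cm, from 0 to 8.54, set as the call begins (left out, the last holds). The fingers move at their own pace and stop on an object; "grip_force" is the grip in N (left out, the last holds). Time passes only in rows, so rows that do not move let the fingers close. It gives the time, the measured TCP pose, the force and the opening at its end, in the units of the state.
- sensors.sense(): the state, without advancing time (a new reading comes with each control period).
- snapshot(name): name is "scene" or "top" or "wrist"; returns a dict with "image" (420x560x3 uint8, red, green, blue), "z_map" (420x560 float32, mm along the optical axis (not along the pixel's ray), 0 where there is no reading), "camera_matrix" (3x3 intrinsics, pixels), "eye" and "orientation" of the camera in the world; the wrist camera has in their place "mount" (4x4, takes a point from camera to tool coordinates, whose origin is the TCP and whose axes are the tool frame's). Camera axes: x right, y down, z forward; pixel columns grow to the right and rows downward; lengths in mm; the calibration is good to about 2 mm. The wrist camera is an equidistant fisheye: a pixel r from the principal point sees the ray r / f radians off the axis. A picture is of the moment at which its call begins: read the wrist's pose just before it.
- r.hand_in(): hands the job in, once; it reports no verdict.
The state is a dict: "time": time; "joint_pos": joint angles; "qd": joint speeds; "joint_efforts": joint torques, N m; "tool_pos": TCP position; "tcp_rot": TCP orientation; "ft_force": force on the tool from outside, world axes, zero at the start; "wrist_torque": the same for the moment, N m; "finger_gap": finger opening in mm.
Only numpy, scipy, OpenCV 4.12 (cv2) and the standard library are available. Lean on these libraries where they do the work, as an engineer would, in place of code of your own. Each camera call takes 0.05 s, during which the arm holds its last target.

## Working session

There is one attempt and no reset: what is moved stays moved. The work goes in short steps, Python scripts to look and compute and a tool call to move; the robot and the scene stay as the last step left them, time stands still between calls to the robot, and variables do not carry over. Pictures are saved under pics/ and viewed, and the job is handed in when it is done.

Besides the shell and the picture viewer there is one more tool, called after "Emit:" in YAML: its name, and indented under it one key for each argument. drive_tool: Moves the arm, as the interface text tells. Its arguments: {"type":"object","properties":{"moves":{"type":"array","items":{"type":"number"}},"hand":{"type":"number"},"grip_force":{"type":"number"}},"required":["moves"]}

```bash
mkdir -p pics; cat > h.py <<'E'
import numpy as np, cv2, json
from bench import sensors, snapshot, r
def snap(name,tag):
    s=snapshot(name); cv2.imwrite(f'pics/{tag}.png',s['image'][:,:,::-1]); np.savez(f'pics/{tag}.npz',**{k:v for k,v in s.items()}); return s
E
python3 - <<'E'
from h import *
print(sensors.sense())
for n in('scene','top','wrist'):
    s=snap(n,n+'0'); print({k:(v if np.size(v)<20 else np.shape(v)) for k,v in s.items()})
E
```

```text
{'time': 0.0, 'joint_pos': array([-6.98094870e+01,  7.51556541e+00,  8.53307828e+01, -1.01510967e-03,
        8.72585731e+01, -4.89175606e+00]), 'qd': array([-0.0458873 , -0.00277004,  0.0642154 ,  0.00851902,  0.06849446,
        0.06280747]), 'joint_efforts': array([-1.54198489e-03, -5.69409478e+01, -5.00548017e+01, -4.09947479e-04,
        1.48748030e-02,  2.11384685e-05]), 'tool_pos': array([ 254.19009805, -542.89592548,  230.22522396]), 'tcp_rot': array([-94.33812255,  89.89507376, 110.74419596]), 'ft_force': array([ 0.44228764, -0.47112986,  0.4635949 ]), 'wrist_torque': array([-0.01835909,  0.00240527,  0.05093286]), 'finger_gap': 85.40338523133113}
{'image': (420, 560, 3), 'z_map': (420, 560), 'camera_matrix': array([[383.69783912,   0.        , 286.74087575],
       [  0.        , 383.69783912, 212.34917043],
       [  0.        ,   0.        ,   1.        ]]), 'eye': array([ 405.47095105, -314.64009788,  909.28485832]), 'orientation': array([-152.39891837,    0.40514769,   -8.15072356])}
{'image': (420, 560, 3), 'z_map': (420, 560), 'camera_matrix': array([[413.28944219,   0.        , 284.35542985],
       [  0.        , 413.28944219, 207.19364024],
       [  0.        ,   0.        ,   1.        ]]), 'eye': array([ 260.01244897,   93.13190719, 1132.25266404]), 'orientation': array([-168.73352452,    1.21415412,  -89.22045106])}
{'image': (420, 560, 3), 'z_map': (420, 560), 'camera_matrix': array([[325.1922621 ,   0.        , 279.19127171],
       [  0.        , 325.1922621 , 206.62782076],
       [  0.        ,   0.        ,   1.        ]]), 'mount': array([[ 1.06123779e-03, -2.82641127e-01,  9.59225139e-01,
        -1.42783440e+02],
       [ 9.99999373e-01,  6.42581338e-04, -9.17008089e-04,
         4.50932511e-01],
       [-3.57195974e-04,  9.59225511e-01,  2.82641632e-01,
        -7.15354089e+01],
       [ 0.00000000e+00,  0.00000000e+00,  0.00000000e+00,
         1.00000000e+00]])}
```

View pics/scene0.png

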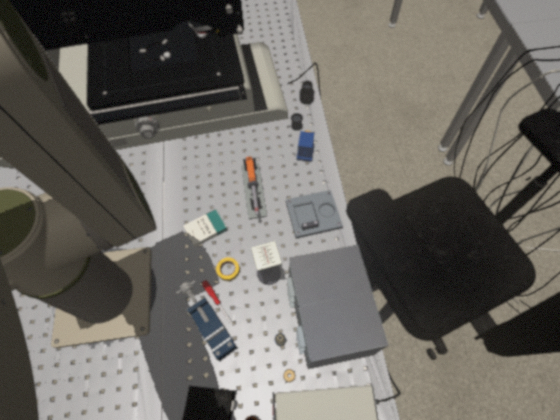

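View pics/top0.png

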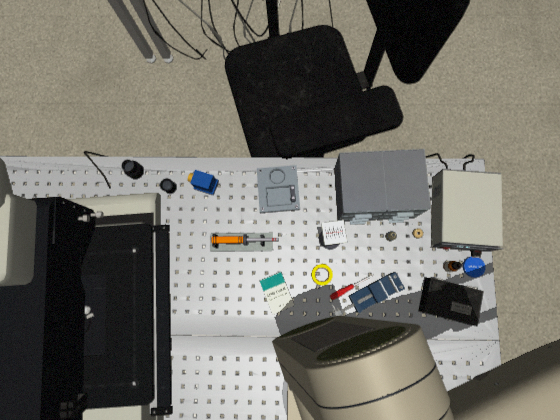

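View pics/wrist0.png

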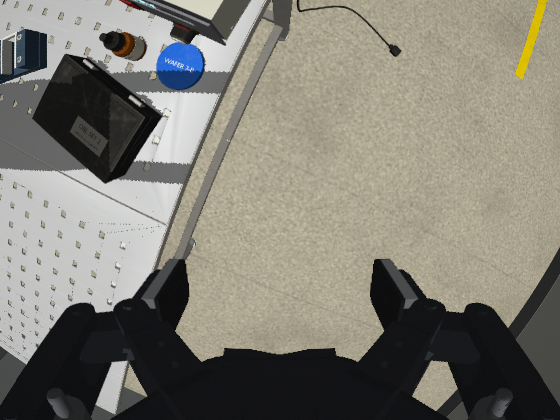

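The scene view shows the block at (306,146), the nest at (314,214), the gauge at (253,185) and the white plate at (266,255). In the top view they are at (203,182), (278,190), (245,240) and (333,233). I'll measure these next.

```bash
cat >> h.py <<'E'
from scipy.spatial.transform import Rotation as Ro
def load(tag): return dict(np.load(f'pics/{tag}.npz'))
def pts(s):
    """HxWx3 world points of fixed camera"""
    K=s['camera_matrix'];R=Ro.from_euler('xyz',s['orientation'],degrees=True).as_matrix()
    h,w=s['z_map'].shape; u,v=np.meshgrid(np.arange(w),np.arange(h)); z=s['z_map']
    c=np.stack([(u-K[0,2])/K[0,0]*z,(v-K[1,2])/K[1,1]*z,z],-1)
    return c@R.T+s['eye']
def ray(s,uv,zp):
    K=s['camera_matrix'];R=Ro.from_euler('xyz',s['orientation'],degrees=True).as_matrix()
    d=R@np.array([(uv[0]-K[0,2])/K[0,0],(uv[1]-K[1,2])/K[1,1],1]); return s['eye']+d*(zp-s['eye'][2])/d[2]
E
python3 - <<'E'
from h import *
for t in('top0','scene0'):
    s=load(t);P=pts(s)
    pix={'top0':[('block',203,182),('nest',262,200),('gauge',228,239),('plate',333,233),('bench',220,215),('mic',132,170),('b',167,186)],'scene0':[('block',306,150),('nest',330,228),('gauge',251,175),('plate',266,258),('bench',225,190)]}[t]
    for n,u,v in pix: print(t,n,P[v,u].round(1), s['z_map'][v,u])
a=load('top0')['image'][150:260,120:480]; cv2.imwrite('pics/topc.png',cv2.resize(a,None,fx=2.2,fy=2.2,interpolation=cv2.INTER_CUBIC)[:,:,::-1])
a=load('scene0')['image'][70:300,170:360]; cv2.imwrite('pics/scc.png',cv2.resize(a,None,fx=2.6,fy=2.6,interpolation=cv2.INTER_CUBIC)[:,:,::-1])
E
```

```text
top0 block [539.2 337.6  64.5] 1107.1631
top0 nest [502.3 182.1  13.8] 1146.042
top0 gauge [386.6 264.1  64.9] 1075.2518
top0 plate [397.5  -3.1 122.3] 1014.8324
top0 bench [461.5 299.9  -1.1] 1155.3779
top0 mic [573.9 536.2  54.9] 1127.9397
top0 b [534.2 442.5  37.3] 1135.2596
scene0 block [543.7 317.4  47.4] 1062.4453
scene0 nest [569.3  88.3  14.2] 988.06854
scene0 gauge [385.1 247.6  62.6] 1007.442
scene0 plate [397.6 -10.8 121.5] 837.26447
scene0 bench [307.7 250.2   0.7] 1058.9282
```

View pics/topc.png

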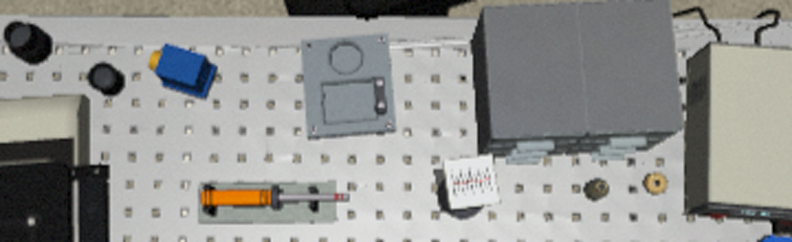

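View pics/scc.png

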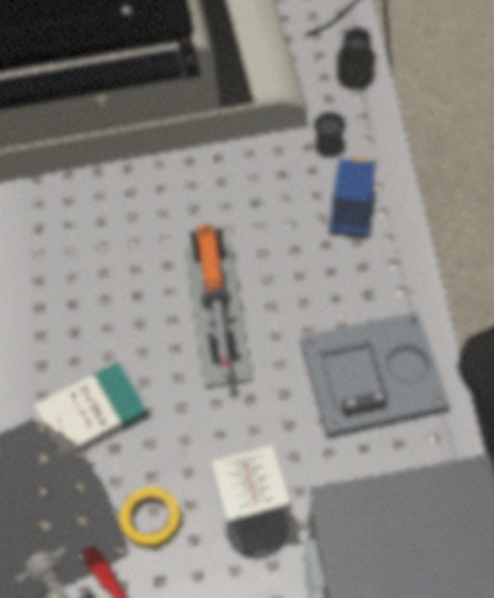

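Top view: brass tube at the block's left end (188,178), back stop on the nest's right (292,195), round pocket at (277,178). So the nest's +x is about world −y, and the block's tube already points the right way. Next I need sub-pixel measurements and the tool axes.

```bash
python3 - <<'E'
from h import *
st=sensors.sense(); R=Ro.from_euler('xyz',st['tcp_rot'],degrees=True).as_matrix(); print('tool axes cols\n',R.round(3))
s=load('top0');P=pts(s)
for n,u,v in[('greybox',380,180),('greybox',345,170),('cream',465,200),('mic',140,300),('scope',145,210),('gauge?',400,270)]: print(n,P[v,u].round(0))
for t in('top0','scene0'):
    s=load(t);P=pts(s);im=s['image'];hsv=cv2.cvtColor(im,cv2.COLOR_RGB2HSV)
    x,y,z=P[...,0],P[...,1],P[...,2]
    ok=s['z_map']>0
    def rect(m,name,zp=None):
        m=m.astype(np.uint8)
        n,l,stt,c=cv2.connectedComponentsWithStats(m); 
        k=1+np.argmax(stt[1:,4]); q=P[l==k]; 
        (cx,cy),(w,h),a=cv2.minAreaRect(q[:,:2].astype(np.float32)); print(t,name,len(q),'c',round(cx,1),round(cy,1),'size',round(w,1),round(h,1),'ang',round(a,1),'z',q[:,2].mean().round(1),'mean',q[:,:2].mean(0).round(1))
    box=(x>330)&(x<620)&(y>-80)&(y<400)&ok
    blue=(hsv[...,0]>100)&(hsv[...,0]<130)&(hsv[...,1]>120)
    rect(box&blue&(y>250)&(z>59),'blocktop')
    orange=(hsv[...,0]<18)&(hsv[...,1]>150)&(hsv[...,2]>90)
    rect(box&orange&(z>45)&(x<450),'handle')
    rect(box&(z>110)&(z<135)&(x<450),'plate')
    rect(box&(z>10)&(z<20)&(y>50)&(y<250)&(x>430),'nest')
    rect(box&(z>28)&(z<50)&(y>50)&(y<250)&(x>430),'backstop')
    rect(box&(z>48)&(z<64)&(x<450)&(y<255)&(y>100),'rod')
E
```

```text
tool axes cols
 [[-0.     0.424 -0.906]
 [ 0.001 -0.906 -0.424]
 [-1.    -0.001 -0.   ]]
greybox [ 525. -116.  152.]
greybox [550. -31. 149.]
cream [ 489. -341.   96.]
mic [233. 423. 228.]
scope [462. 490.  59.]
gauge? [ 316. -194.   -1.]
top0 blocktop 282 c 547.2 342.3 size 53.0 39.8 ang 71.6 z 63.6 mean [547.3 342.3]
top0 handle 195 c 386.0 267.0 size 78.8 19.4 ang 89.9 z 63.2 mean [385.7 266.6]
top0 plate 518 c 399.0 -4.9 size 56.3 56.2 ang 8.0 z 124.8 mean [398.3  -4.7]
top0 nest 1121 c 535.7 138.9 size 127.1 111.9 ang 5.5 z 15.5 mean [537.4 141.8]
top0 backstop 68 c 518.1 97.6 size 44.9 10.8 ang 5.6 z 37.5 mean [517.4  97.5]
top0 rod 149 c 386.7 179.0 size 23.8 89.4 ang 3.8 z 57.7 mean [386.6 179.8]
scene0 blocktop 145 c 547.5 341.8 size 45.3 32.4 ang 72.8 z 62.8 mean [547.  341.4]
scene0 handle 127 c 384.4 269.8 size 17.1 71.2 ang 2.1 z 62.6 mean [385.  269.2]
scene0 plate 622 c 397.7 -4.7 size 55.9 56.6 ang 8.3 z 123.9 mean [397.6  -5.7]
scene0 nest 1230 c 534.3 139.5 size 126.1 115.1 ang 5.8 z 14.8 mean [537.3 139.4]
scene0 backstop 88 c 516.9 97.8 size 43.7 11.3 ang 6.0 z 35.8 mean [516.4  96.8]
scene0 rod 164 c 388.2 180.7 size 29.0 91.9 ang 4.2 z 56.9 mean [386.5 184.8]
```

Emit:
drive_tool:
  moves: [-0.3,0,0,-7,0,0,-0.3,0,0,-7,0,0,-0.3,0,0,-7,0,0,-0.3,0,0,-7,0,0,-0.3,0,0,-7,0,0,-0.3,0,0,-7,0,0,-0.3,0,0,-7,0,0,-0.3,0,0,-7,0,0,-0.3,0,0,-7,0,0,-0.3,0,0,-7,0,0,0,0,0,0,0,0]
  hand: 8.54

```text
time: 1.07
tool_pos: [254.4, -543.5, 261.6]
tcp_rot: [13.4, 90.0, -71.2]
ft_force: [-0.7, 0.6, 0.0]
finger_gap: 85.3
```

```bash
cat >> h.py <<'E'
def Rt(): return Ro.from_euler('xyz',sensors.sense()['tcp_rot'],degrees=True).as_matrix()
def goto(target,yaw=None):
    """print tool-frame shift (cm) to a world target (mm); yaw: wanted heading of tool y (deg)"""
    st=sensors.sense();R=Ro.from_euler('xyz',st['tcp_rot'],degrees=True).as_matrix()
    cur=np.degrees(np.arctan2(R[1,1],R[0,1]))
    print('pos',st['tool_pos'].round(2),'ytool hdg',cur.round(2),'xtool',R[:,0].round(4),'gap',st['finger_gap'].round(1),'F',st['ft_force'].round(1),'t',st['time'])
    if target is not None: print('shift cm',(R.T@(np.array(target)-st['tool_pos'])/10).round(3))
    if yaw is not None: print('turn about tool x',round(-(yaw-cur),2))
E
python3 -c "
from h import *
goto([450,150,265])"
```

```text
Traceback (most recent call last):
  File "h.py", line 21, in goto
    print('pos',st['tool_pos'].round(2),'ytool hdg',cur.round(2),'xtool',R[:,0].round(4),'gap',st['finger_gap'].round(1),'F',st['ft_force'].round(1),'t',st['time'])
                                                                                               ^^^^^^^^^^^^^^^^^^^^^^
AttributeError: 'float' object has no attribute 'round'
```

```bash
sed -i "s/st\['finger_gap'\].round(1)/round(st['finger_gap'],1)/" h.py
python3 -c "
from h import *
goto([450,150,265])"
```

```text
pos [ 254.42 -543.54  261.63] ytool hdg 5.43 xtool [ 1.e-04 -4.e-04 -1.e+00] gap 85.3 F [-0.7  0.6  0. ] t 1.0667
shift cm [ -0.361  26.029 -67.194]
```

Emit:
drive_tool:
  moves: [0,0.7,-1.8,0,0,0,0,1.35,-3.4,0,0,0,0,1.35,-3.4,0,0,0,0,1.35,-3.4,0,0,0,0,1.35,-3.4,0,0,0,0,1.35,-3.4,0,0,0,0,1.35,-3.4,0,0,0,0,1.35,-3.4,0,0,0,0,1.35,-3.4,0,0,0,0,1.35,-3.4,0,0,0,0,1.35,-3.4,0,0,0,0,1.35,-3.4,0,0,0,0,1.35,-3.4,0,0,0,0,1.35,-3.4,0,0,0,0,1.35,-3.4,0,0,0,0,1.35,-3.4,0,0,0,0,1.35,-3.4,0,0,0,0,1.35,-3.4,0,0,0,0,1.35,-3.4,0,0,0,0,1.0,-4.0,0,0,0]

```text
time: 2.73
tool_pos: [454.3, 148.4, 261.0]
tcp_rot: [27.1, 90.0, -58.1]
ft_force: [0.4, -1.1, 0.6]
finger_gap: 85.3
```

Emit:
drive_tool:
  moves: [0,0,0,0,0,0,0,0,0,0,0,0]

```text
time: 2.9
tool_pos: [453.5, 149.1, 260.6]
tcp_rot: [-87.0, 89.9, -171.9]
ft_force: [0.5, -0.5, -0.3]
finger_gap: 85.5
```

```bash
cat >> h.py <<'E'
def wsnap(tag):
    st=sensors.sense(); s=snapshot('wrist'); s['tp']=st['tool_pos']; s['tr']=st['tcp_rot']
    cv2.imwrite(f'pics/{tag}.png',s['image'][:,:,::-1]); np.savez(f'pics/{tag}.npz',**s); return s
def wcam(s):
    T=np.eye(4);T[:3,:3]=Ro.from_euler('xyz',s['tr'],degrees=True).as_matrix();T[:3,3]=s['tp']; return T@s['mount']
def wdir(s,u,v):
    K=s['camera_matrix'];a=np.asarray(u)-K[0,2];b=np.asarray(v)-K[1,2];rr=np.hypot(a,b)+1e-9;th=rr/K[0,0]
    return np.stack([np.sin(th)*a/rr,np.sin(th)*b/rr,np.cos(th)],-1)
def wpts(s):
    h,w=s['z_map'].shape; u,v=np.meshgrid(np.arange(w),np.arange(h)); d=wdir(s,u,v)
    c=d/d[...,2:]*s['z_map'][...,None]; T=wcam(s); return c@T[:3,:3].T+T[:3,3]
def wray(s,uv,zp):
    T=wcam(s); d=wdir(s,*uv)@T[:3,:3].T; o=T[:3,3]; return o+d*(zp-o[2])/d[2]
E
python3 -c "
from h import *
goto(None); wsnap('w1')"
```

```text
pos [453.51 149.07 260.6 ] ytool hdg 5.11 xtool [-1.3e-03 -2.0e-04 -1.0e+00] gap 85.5 F [ 0.5 -0.5 -0.3] t 2.9
```

View pics/w1.png

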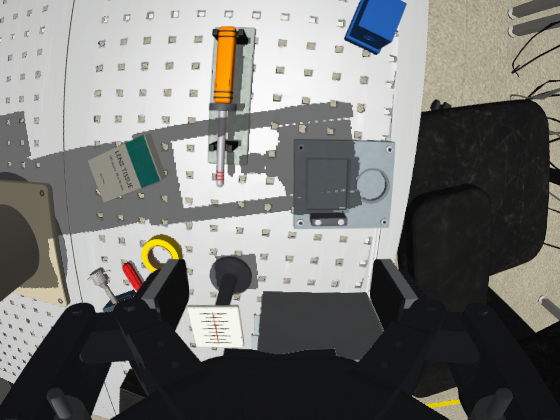

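The wrist view shows the gauge with its handle at (227,65) and tip at (220,183). The nest is centred near (345,184) with the pocket at (328,183), the plate is at (215,327) and the block at (376,25).

```bash
python3 - <<'E'
from h import *
s=load('w1');P=wpts(s);im=s['image'];hsv=cv2.cvtColor(im,cv2.COLOR_RGB2HSV)
x,y,z=P[...,0],P[...,1],P[...,2];ok=s['z_map']>0
def comp(m):
    n,l,st,c=cv2.connectedComponentsWithStats(m.astype(np.uint8));k=1+np.argmax(st[1:,4]);return l==k
def rect(m,name):
    q=P[comp(m)];(cx,cy),(w,h),a=cv2.minAreaRect(q[:,:2].astype(np.float32));print(name,len(q),'c',round(cx,1),round(cy,1),'size',round(w,1),round(h,1),'ang',round(a,1),'z',np.median(q[:,2]).round(1),'mean',q[:,:2].mean(0).round(1))
near=(x>330)&(x<640)&(y>-60)&(y<420)&ok
rect(near&(z>10)&(z<20)&(y>50)&(y<250)&(x>440),'nest')
rect(near&(z>28)&(z<50)&(y>50)&(y<250)&(x>430),'backstop')
rect(near&(z>3)&(z<9)&(y>80)&(y<200)&(abs(x-515)<28)&(abs(y-137)<36),'pocketfloor')
rect(near&(z>110)&(z<140),'plate')
orange=(hsv[...,0]<20)&(hsv[...,1]>150)&(hsv[...,2]>90)
rect(near&orange&(z>60)&(x<450),'handle')
rect(near&(z>45)&(z<62)&(x<450)&(y<212)&(y>120),'rod')
# axis by pixels of rod top
m=near&(x<450)&(z>45)&(x>350)
for yy in range(120,320,8):
    q=P[m&(abs(y-yy)<4)]
    if len(q): print(yy,len(q),'xmin/max',q[:,0].min().round(1),q[:,0].max().round(1),'mid',((q[:,0].min()+q[:,0].max())/2).round(1),'zmax',np.percentile(q[:,2],95).round(1))
blue=(hsv[...,0]>100)&(hsv[...,0]<130)&(hsv[...,1]>120)
rect(near&blue&(z>58)&(y>250),'block')
E
```

```text
nest 5605 c 534.9 141.2 size 126.4 113.3 ang 5.3 z 16.0 mean [535.8 147.4]
backstop 393 c 517.8 100.8 size 44.0 11.4 ang 4.4 z 37.5 mean [517.1 101.5]
pocketfloor 1904 c 514.8 138.4 size 49.5 62.4 ang 5.9 z 6.1 mean [514.4 138.8]
plate 2111 c 398.0 -2.2 size 56.4 56.4 ang 8.4 z 124.9 mean [3.986e+02 3.000e-01]
handle 903 c 385.1 266.3 size 17.9 64.3 ang 1.4 z 64.0 mean [385. 268.]
rod 678 c 386.0 174.3 size 74.0 26.0 ang 77.2 z 58.7 mean [387.5 176.6]
128 78 xmin/max 391.8 395.6 mid 393.7 zmax 348.4
136 1682 xmin/max 380.7 414.1 mid 397.4 zmax 348.0
144 2046 xmin/max 383.0 417.3 mid 400.2 zmax 358.6
152 8237 xmin/max 378.1 426.5 mid 402.3 zmax 366.0
160 7942 xmin/max 382.5 450.0 mid 416.2 zmax 360.7
168 3026 xmin/max 383.4 444.9 mid 414.1 zmax 365.3
176 128 xmin/max 374.6 400.2 mid 387.4 zmax 60.9
184 129 xmin/max 374.7 400.2 mid 387.5 zmax 60.7
192 61 xmin/max 382.4 391.0 mid 386.7 zmax 60.0
200 62 xmin/max 382.8 390.6 mid 386.7 zmax 60.5
208 59 xmin/max 382.1 390.6 mid 386.3 zmax 60.4
216 75 xmin/max 375.2 392.7 mid 384.0 zmax 65.9
224 202 xmin/max 371.9 399.9 mid 385.9 zmax 70.5
232 143 xmin/max 376.2 394.8 mid 385.5 zmax 65.5
240 141 xmin/max 376.7 394.4 mid 385.6 zmax 65.5
248 133 xmin/max 376.9 394.6 mid 385.8 zmax 65.5
256 141 xmin/max 376.5 394.5 mid 385.5 zmax 65.2
264 133 xmin/max 376.4 394.1 mid 385.2 zmax 65.5
272 139 xmin/max 375.4 393.8 mid 384.6 zmax 65.5
280 138 xmin/max 376.3 393.9 mid 385.1 zmax 65.3
288 136 xmin/max 374.9 393.5 mid 384.2 zmax 65.2
296 134 xmin/max 375.7 393.7 mid 384.7 zmax 65.3
304 221 xmin/max 366.8 401.2 mid 384.0 zmax 65.3
312 60 xmin/max 367.9 400.9 mid 384.4 zmax 64.9
block 1376 c 546.1 344.6 size 52.6 40.5 ang 73.5 z 64.3 mean [545.8 340. ]
```

```bash
python3 -c "
from h import *
goto([546.5,343,200],-17.4)"
```

```text
pos [453.58 147.65 260.71] ytool hdg 5.04 xtool [-1.2e-03 -6.0e-04 -1.0e+00] gap 85.5 F [-1.  -0.2 -0.4] t 2.95
shift cm [  6.048  10.979 -18.647]
turn about tool x 22.44
```

Emit:
drive_tool:
  moves: [0.6,1.1,-1.86,0,0,0,0.6,1.1,-1.86,0,0,0,0.6,1.1,-1.86,0,0,0,0.6,1.1,-1.86,0,0,0,0.6,1.1,-1.86,0,0,0,0.6,1.1,-1.86,0,0,0,0.6,1.1,-1.86,0,0,0,0.6,1.1,-1.86,0,0,0,0.6,1.1,-1.86,0,0,0,0.6,1.1,-1.86,0,0,0,0,0,0,5.6,0,0,0,0,0,5.6,0,0,0,0,0,5.6,0,0,0,0,0,5.6,0,0,0,0,0,0,0,0,0,0,0,0,0,0]

```text
time: 4.28
tool_pos: [547.7, 340.4, 201.3]
tcp_rot: [16.3, 90.0, -91.1]
ft_force: [-0.8, 0.2, -0.6]
finger_gap: 85.4
```

```bash
python3 - <<'E'
from h import *
goto(None); s=wsnap('w2');goto([546,343,120],-17.4)
P=wpts(s);hsv=cv2.cvtColor(s['image'],cv2.COLOR_RGB2HSV);z=P[...,2]
m=((hsv[...,0]>100)&(hsv[...,0]<130)&(hsv[...,1]>120)&(abs(z-64)<5)&(abs(P[...,1]-343)<60)&(abs(P[...,0]-546)<60)).astype(np.uint8)
q=P[m>0];print(len(q),cv2.minAreaRect(q[:,:2].astype(np.float32)),np.median(q[:,2]),q.mean(0))
E
```

```text
pos [547.66 340.44 201.34] ytool hdg -17.34 xtool [-0.e+00 -3.e-04 -1.e+00] gap 85.4 F [-0.8  0.2 -0.6] t 4.2833
pos [547.52 340.71 201.34] ytool hdg -17.28 xtool [-0.e+00 -2.e-04 -1.e+00] gap 85.7 F [ 0.3  0.3 -0.5] t 4.3333
shift cm [ 8.134 -0.213 -0.175]
turn about tool x 0.12
2539 ((546.328125, 345.6257629394531), (52.48418426513672, 38.89741516113281), 73.45726013183594) 64.04089579635843 [546.89887331 346.43823821  64.02061142]
```

View pics/w2.png

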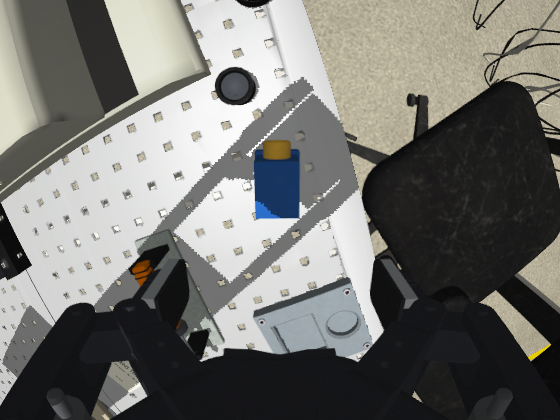

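The block's top is at (277,185) with the tube up at (277,148). The size fits (52.5 x 39 mm, z 64). Now I'll move over it and descend.

```bash
python3 -c "
from h import *
goto([546.3,345.4,90],-16.5)"
```

```text
pos [547.52 340.71 201.34] ytool hdg -17.28 xtool [-0.e+00 -2.e-04 -1.e+00] gap 85.7 F [ 0.3  0.3 -0.5] t 4.3333
shift cm [11.134 -0.256 -0.414]
turn about tool x -0.78
```

Emit:
drive_tool:
  moves: [1.1,-0.1,-0.2,-0.8,0,0,1.5,-0.16,-0.2,0,0,0,1.5,0,0,0,0,0,1.5,0,0,0,0,0,1.5,0,0,0,0,0,1.5,0,0,0,0,0,1.5,0,0,0,0,0,1.0,0,0,0,0,0,0,0,0,0,0,0,0,0,0,0,0,0,0,0,0,0,0,0]

```text
time: 5.25
tool_pos: [546.3, 346.8, 91.2]
tcp_rot: [134.2, 89.9, 27.7]
ft_force: [0.2, 1.5, 0.5]
finger_gap: 85.6
```

```bash
python3 - <<'E'
from h import *
s=wsnap('w3');goto([546.3,345.4,32],-16.5)
P=wpts(s);hsv=cv2.cvtColor(s['image'],cv2.COLOR_RGB2HSV);z=P[...,2]
m=((hsv[...,0]>100)&(hsv[...,0]<130)&(hsv[...,1]>120)&(abs(z-64)<5)&(abs(P[...,1]-343)<60)&(abs(P[...,0]-546)<60)).astype(np.uint8)
q=P[m>0];print(len(q),cv2.minAreaRect(q[:,:2].astype(np.float32)),np.median(q[:,2]),q.mean(0))
T=wcam(s); R=Ro.from_euler('xyz',s['tr'],degrees=True).as_matrix()
qt=(q-s['tp'])@R; print('in tool: y',qt[:,1].min(),qt[:,1].max(),'z',qt[:,2].min(),qt[:,2].max())
E
```

```text
pos [546.51 346.99  91.59] ytool hdg -16.5 xtool [ 1.7e-03  9.0e-04 -1.0e+00] gap 85.5 F [ 0.8 -0.  -0.5] t 5.3
shift cm [5.959 0.017 0.166]
turn about tool x 0.0
5916 ((546.782958984375, 345.3116760253906), (52.691917419433594, 39.72450637817383), 73.52157592773438) 64.10132561895674 [547.31746767 347.22680172  64.05802271]
in tool: y -18.964908749468336 20.759975886347725 z -25.00914638665134 27.682919149515566
```

View pics/w3.png

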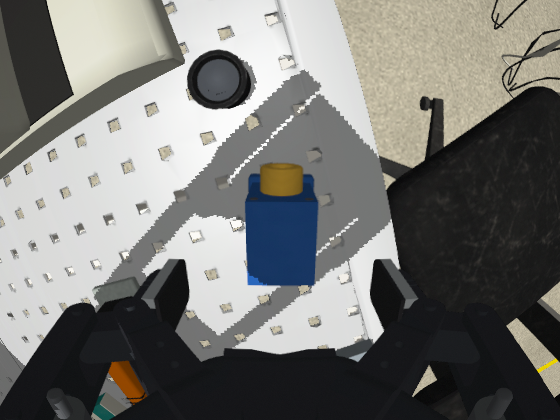

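The block sits centred between the fingers. I'll descend and grip.

Emit:
drive_tool:
  moves: [1.5,0.05,0.1,0,0,0,1.5,0,0,0,0,0,1.2,0,0,0,0,0,1.0,0,0,0,0,0,0.75,0,0,0,0,0,0,0,0,0,0,0,0,0,0,0,0,0,0,0,0,0,0,0]

```text
time: 5.97
tool_pos: [546.5, 345.8, 31.6]
tcp_rot: [136.2, 89.9, 29.6]
ft_force: [0.3, -0.5, 0.8]
finger_gap: 85.3
```

Emit:
drive_tool:
  moves: [0,0,0,0,0,0,0,0,0,0,0,0,0,0,0,0,0,0,0,0,0,0,0,0,0,0,0,0,0,0,0,0,0,0,0,0,0,0,0,0,0,0,0,0,0,0,0,0,0,0,0,0,0,0,0,0,0,0,0,0]
  hand: 3.0
  grip_force: 50

```text
time: 6.8
tool_pos: [546.4, 345.7, 31.4]
tcp_rot: [135.6, 89.9, 29.1]
ft_force: [-0.0, -0.4, 5.4]
finger_gap: 39.4
```

Emit:
drive_tool:
  moves: [-1,0,0,0,0,0,-1.5,0,0,0,0,0,-1.5,0,0,0,0,0,-1.5,0,0,0,0,0,-1.5,0,0,0,0,0,-1,0,0,0,0,0,0,0,0,0,0,0,0,0,0,0,0,0]

```text
time: 7.47
tool_pos: [546.4, 345.7, 111.7]
tcp_rot: [135.1, 89.9, 28.6]
ft_force: [-0.1, 0.0, -2.7]
finger_gap: 39.6
```

```bash
cat >> h.py <<'E'
def blocktop(s,zlo,zhi,c=None):
    P=wpts(s);hsv=cv2.cvtColor(s['image'],cv2.COLOR_RGB2HSV);z=P[...,2]
    m=(hsv[...,0]>100)&(hsv[...,0]<130)&(hsv[...,1]>120)&(z>zlo)&(z<zhi)
    m&=np.linalg.norm(P[...,:2]-(s['tp'][:2] if c is None else c),axis=-1)<60
    q=P[m];R=Ro.from_euler('xyz',s['tr'],degrees=True).as_matrix(); qt=(q-s['tp'])@R
    print('block world',len(q),cv2.minAreaRect(q[:,:2].astype(np.float32)),'z',np.median(q[:,2]).round(1))
    print('block tool',cv2.minAreaRect(qt[:,1:].astype(np.float32)),'x',np.median(qt[:,0]).round(1))
E
python3 - <<'E'
from h import *
s=wsnap('w4');goto([514,137,120],5.5)
blocktop(s,135,155)
blocktop(s,115,175)
E
```

```text
pos [545.67 345.34 110.42] ytool hdg -16.52 xtool [-5.e-04 -2.e-04 -1.e+00] gap 38.9 F [ 1.1 -0.7 -2.4] t 7.5167
shift cm [-0.952  2.887 20.875]
turn about tool x -22.02
block world 11494 ((545.6561279296875, 345.5983581542969), (53.24904251098633, 41.551780700683594), 72.7693099975586) z 144.4
block tool ((-0.6110916137695312, 0.30748748779296875), (41.55677795410156, 53.25028991699219), 0.7186071872711182) x -32.7
block world 12278 ((544.105712890625, 346.0791931152344), (53.24904251098633, 44.79823303222656), 72.7693099975586) z 144.4
block tool ((-2.2445125579833984, 0.2869987487792969), (44.82387924194336, 53.25028991699219), 0.7186071872711182) x -32.6
```

View pics/w4.png

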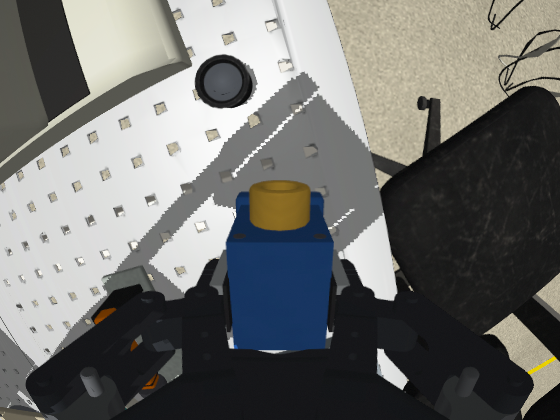

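The block is gripped, centred in the tool, with its underside 31 mm below the TCP. Next I'll carry it towards the nest and look at the nest from above.

Emit:
drive_tool:
  moves: [-2,0,0,0,0,0,-3,0,0,-5.5,0,0,-3,0,0,-5.5,0,0,-2,0,0,-5.5,0,0,-1,0,0,-5.5,0,0,0,0,0,0,0,0,0,0,0,0,0,0]

```text
time: 8.1
tool_pos: [545.7, 345.4, 219.8]
tcp_rot: [-69.3, 89.9, -154.0]
ft_force: [1.3, -0.4, -3.9]
finger_gap: 39.6
```

```bash
python3 - <<'E'
from h import *
goto([514,70,230],5.5)
E
```

```text
pos [545.73 345.38 219.79] ytool hdg 5.31 xtool [-8.e-04 -4.e-04 -1.e+00] gap 39.6 F [ 1.3 -0.4 -3.9] t 8.1
shift cm [-1.007 -5.71  27.126]
turn about tool x -0.19
```

Emit:
drive_tool:
  moves: [-0.1,-0.57,2.7,0,0,0,-0.1,-0.57,2.7,0,0,0,-0.1,-0.57,2.7,0,0,0,-0.1,-0.57,2.7,0,0,0,-0.1,-0.57,2.7,0,0,0,-0.1,-0.57,2.7,0,0,0,-0.1,-0.57,2.7,0,0,0,-0.1,-0.57,2.7,0,0,0,-0.1,-0.57,2.7,0,0,0,-0.1,-0.57,2.7,0,0,0,0,0,0,0,0,0,0,0,0,0,0,0,0,0,0,0,0,0]

```text
time: 9.18
tool_pos: [514.2, 71.4, 228.9]
tcp_rot: [-102.3, 89.8, 173.0]
ft_force: [-0.4, -0.6, -1.9]
finger_gap: 39.1
```

```bash
python3 - <<'E'
from h import *
s=wsnap('w5');goto([514,139.3,120],5.5)
blocktop(s,245,275)
P=wpts(s);x,y,z=P[...,0],P[...,1],P[...,2]
def rect(m,name):
    n,l,st,c=cv2.connectedComponentsWithStats(m.astype(np.uint8));k=1+np.argmax(st[1:,4]);q=P[l==k]
    print(name,len(q),cv2.minAreaRect(q[:,:2].astype(np.float32)),np.median(q[:,2]),q.mean(0)); return l==k,q
near=(x>420)&(x<640)&(y>60)&(y<240)
m,q=rect(near&(z>10)&(z<20),'nest')
rect(near&(z>28)&(z<50),'stop')
rect(near&(z>2)&(z<9)&(abs(x-514)<33)&(abs(y-139)<38),'pocket')
E
```

```text
pos [514.37  71.88 229.28] ytool hdg 5.41 xtool [-2.4e-03  4.0e-04 -1.0e+00] gap 39.0 F [-0.4 -1.  -2.6] t 9.2333
shift cm [10.93   0.625 -6.71 ]
turn about tool x -0.09
block world 11955 ((513.59619140625, 70.99198150634766), (41.81381607055664, 53.31709289550781), 5.417440891265869) z 261.6
block tool ((-0.6743049621582031, 0.354949951171875), (53.31062316894531, 41.79917907714844), 89.87712860107422) x -32.7
nest 7437 ((534.6406860351562, 141.40530395507812), (126.87014770507812, 112.40555572509766), 5.6298627853393555) 16.058022024658328 [537.57125229 145.05086591  15.98686858]
stop 457 ((517.3245849609375, 100.00540161132812), (42.59980392456055, 11.139885902404785), 4.842963695526123) 37.9189549370339 [517.30010462 100.61228204  37.46929934]
pocket 2571 ((513.6383056640625, 139.0565643310547), (50.884185791015625, 64.06256866455078), 5.632845401763916) 6.160035325556635 [513.57813768 139.58437694   6.18023094]
```

View pics/w5.png

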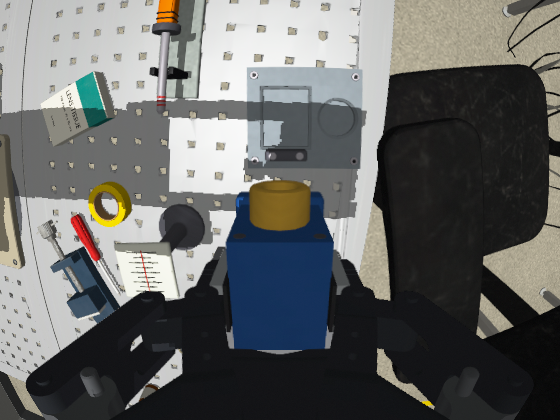

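The pocket's size, height and angle all match, at (513.7,139.2), 5.6°. I'll move the held block over it in the same camera's terms.

```bash
python3 - <<'E'
from h import *
goto([514.4,140.1,80],5.63)
E
```

```text
pos [514.37  71.88 229.28] ytool hdg 5.41 xtool [-2.4e-03  4.0e-04 -1.0e+00] gap 39.0 F [-0.4 -1.  -2.6] t 9.2333
shift cm [14.93   0.682 -6.783]
turn about tool x -0.22
```

Emit:
drive_tool:
  moves: [0,0.1,-1.1,-0.2,0,0,0,0.1,-1.1,0,0,0,0,0.1,-1.1,0,0,0,0,0.1,-1.1,0,0,0,0,0.1,-1.1,0,0,0,0,0.1,-1.2,0,0,0,1.5,0.05,0,0,0,0,2,0,0,0,0,0,2,0,0,0,0,0,2,0,0,0,0,0,2,0,0,0,0,0,2,0,0,0,0,0,2,0,0,0,0,0,1.4,0,0,0,0,0,0,0,0,0,0,0,0,0,0,0,0,0,0,0,0,0,0,0]

```text
time: 10.65
tool_pos: [515.6, 139.2, 83.0]
tcp_rot: [94.2, 89.9, 10.0]
ft_force: [0.6, 0.0, -2.4]
finger_gap: 39.4
```

```bash
python3 - <<'E'
from h import *
s=wsnap('w6');goto([514.4,140.1,38],5.63)
blocktop(s,100,120)
P=wpts(s);x,y,z=P[...,0],P[...,1],P[...,2]
near=(x>420)&(x<640)&(y>60)&(y<240)
m=near&(z>10)&(z<20);q=P[m];print(len(q),cv2.minAreaRect(q[:,:2].astype(np.float32)))
E
```

```text
pos [516.02 139.15  83.41] ytool hdg 5.7 xtool [ 2.4e-03  4.0e-04 -1.0e+00] gap 39.4 F [-0.6  0.2 -2.2] t 10.7
shift cm [ 4.541 -0.162 -0.11 ]
turn about tool x 0.07
block world 11912 ((514.8425903320312, 138.9328155517578), (41.665252685546875, 53.21689987182617), 5.14418888092041) z 115.6
block tool ((-0.7557220458984375, 0.19992637634277344), (41.6712646484375, 53.21622848510742), 0.5667301416397095) x -32.6
12728 ((534.5293579101562, 140.95970153808594), (126.90766143798828, 113.05624389648438), 5.421159267425537)
```

View pics/w6.png

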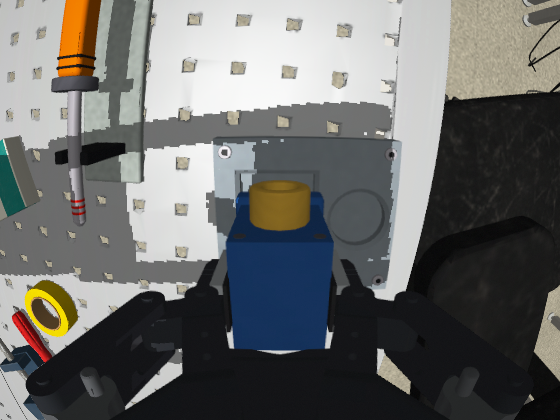

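The nest and block show in one picture: the block is 1.2 mm off in x and on target in y. I'll correct that and go down slowly, watching the force.

Emit:
drive_tool:
  moves: [0,-0.12,0,0,0,0,1.0,0,0,0,0,0,1.0,0,0,0,0,0,0.8,0,0,0,0,0,0.5,0,0,0,0,0,0.3,0,0,0,0,0,0,0,0,0,0,0,0,0,0,0,0,0]

```text
time: 11.37
tool_pos: [513.5, 138.4, 45.5]
tcp_rot: [-87.7, 90.0, -172.1]
ft_force: [-0.8, -0.5, -2.7]
finger_gap: 39.3
```

Emit:
drive_tool:
  moves: [0.2,0,0,0,0,0,0.2,0,0,0,0,0,0,0,0,0,0,0,0,0,0,0,0,0]

```text
time: 11.7
tool_pos: [513.7, 138.5, 41.8]
tcp_rot: [135.5, 90.0, 51.2]
ft_force: [-0.9, 0.1, -3.6]
finger_gap: 39.9
```

```bash
python3 -c "
from h import *
goto([514.4,140.1,37.5],5.63)"
```

```text
pos [513.69 138.48  41.83] ytool hdg 5.68 xtool [ 0.  0. -1.] gap 39.9 F [-0.9  0.1 -3.6] t 11.7
shift cm [ 0.433  0.086 -0.154]
turn about tool x 0.05
```

Emit:
drive_tool:
  moves: [0.2,0,0,0,0,0,0.15,0,0,0,0,0,0.1,0,0,0,0,0,0,0,0,0,0,0,0,0,0,0,0,0]

```text
time: 12.12
tool_pos: [513.7, 138.5, 37.4]
tcp_rot: [76.0, 90.0, -8.3]
ft_force: [-0.9, -0.1, -0.2]
finger_gap: 39.3
```

The load on the wrist has dropped off, so the block is on the floor. I'll press lightly and let go.

Emit:
drive_tool:
  moves: [0.05,0,0,0,0,0,0,0,0,0,0,0]

```text
time: 12.28
tool_pos: [513.8, 138.5, 37.4]
tcp_rot: [48.6, 90.0, -35.8]
ft_force: [-3.3, -1.6, 4.3]
finger_gap: 39.6
```

Emit:
drive_tool:
  moves: [0,0,0,0,0,0,0,0,0,0,0,0,0,0,0,0,0,0,0,0,0,0,0,0,0,0,0,0,0,0,0,0,0,0,0,0,0,0,0,0,0,0,0,0,0,0,0,0]
  hand: 8.0

```text
time: 12.95
tool_pos: [513.6, 138.5, 36.8]
tcp_rot: [-100.7, 90.0, 175.0]
ft_force: [-0.3, -0.1, 0.1]
finger_gap: 79.9
```

Emit:
drive_tool:
  moves: [-1,0,0,0,0,0,-1.5,0,0,0,0,0,-2,0,0,0,0,0,-2,0,0,0,0,0,-2,0,0,0,0,0,-1.5,0,0,0,0,0,0,0,0,0,0,0,0,0,0,0,0,0]

```text
time: 13.62
tool_pos: [514.7, 138.6, 138.4]
tcp_rot: [93.8, 89.8, 9.5]
ft_force: [0.9, 0.6, -0.5]
finger_gap: 80.1
```

```bash
python3 - <<'E'
from h import *
s=wsnap('w7');goto(None)
blocktop(s,62,78)
P=wpts(s);x,y,z=P[...,0],P[...,1],P[...,2]
near=(x>420)&(x<640)&(y>60)&(y<240)
m=near&(z>10)&(z<20);q=P[m];print(len(q),cv2.minAreaRect(q[:,:2].astype(np.float32)))
E
```

```text
pos [513.74 138.5  136.98] ytool hdg 5.68 xtool [ 6.e-04  1.e-04 -1.e+00] gap 80.0 F [ 0.2  0.3 -0.4] t 13.6667
block world 4215 ((513.6192626953125, 138.21163940429688), (39.737586975097656, 52.592620849609375), 5.95784854888916) z 70.1
block tool ((-1.3089637756347656, 0.3316364288330078), (52.592159271240234, 39.73809051513672), 89.72728729248047) x 68.3
11150 ((534.6818237304688, 140.91485595703125), (126.83026123046875, 113.15290832519531), 5.484609127044678)
```

View pics/w7.png

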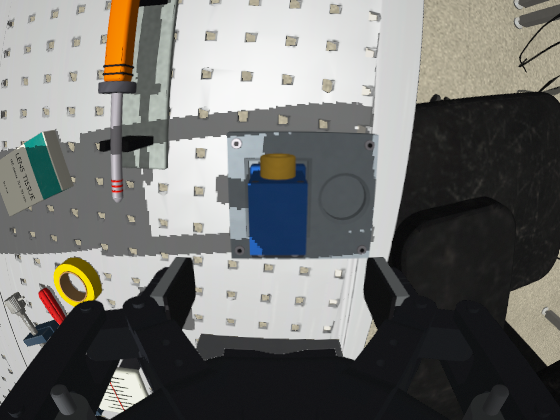

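The block's top is at z 70.1 (6 + 64), it lies in line with the nest and is centred to within 1 mm, so it is home. Next, the gauge.

```bash
python3 -c "
from h import *
goto([385.5,268,150],1.4)"
```

```text
pos [513.74 138.5  136.98] ytool hdg 5.68 xtool [ 6.e-04  1.e-04 -1.e+00] gap 80.0 F [ 0.2  0.3 -0.4] t 13.6667
shift cm [ -1.308 -11.478 -14.157]
turn about tool x 4.28
```

Emit:
drive_tool:
  moves: [-0.3,-1,-1.2,0,0,0,-0.2,-1.5,-1.8,0,0,0,-0.2,-1.5,-1.8,0,0,0,-0.2,-1.5,-1.8,0,0,0,-0.2,-1.5,-1.8,0,0,0,-0.2,-1.5,-1.8,0,0,0,0,-1.5,-1.9,0,0,0,0,-1,-1.4,0,0,0,0,-0.5,-0.7,4.3,0,0,0,0,0,0,0,0,0,0,0,0,0,0,0,0,0,0,0,0]
  hand: 5.0

```text
time: 14.67
tool_pos: [384.9, 268.0, 149.1]
tcp_rot: [-51.8, 89.9, -140.3]
ft_force: [0.6, -0.2, -0.2]
finger_gap: 50.3
```

```bash
cat >> h.py <<'E'
def gaugeprof(s,zlo):
    """profile of gauge in tool coords"""
    P=wpts(s);R=Ro.from_euler('xyz',s['tr'],degrees=True).as_matrix();Q=(P-s['tp'])@R
    hsv=cv2.cvtColor(s['image'],cv2.COLOR_RGB2HSV)
    m=(hsv[...,0]<20)&(hsv[...,1]>150)&(hsv[...,2]>80)&(P[...,2]>zlo)&(abs(Q[...,1])<25)&(abs(Q[...,2])<90)
    q=Q[m]; print('handle tool rect',cv2.minAreaRect(q[:,1:].astype(np.float32)),'x top',np.percentile(q[:,0],5).round(1),'z range',np.percentile(q[:,2],[.5,99.5]).round(1))
    m=(P[...,2]>zlo)&(abs(Q[...,1])<20)&(s['z_map']>0)
    for zz in range(-56,160,6):
        a=Q[m&(abs(Q[...,2]-zz)<3)&(Q[...,0]>-5)]
        if len(a)>3: print(zz,len(a),'y',a[:,1].min().round(1),a[:,1].max().round(1),'mid',((a[:,1].min()+a[:,1].max())/2).round(1),'xtop',np.percentile(a[:,0],5).round(1))
E
python3 - <<'E'
from h import *
s=wsnap('w8');goto([385.5,268,100],1.4)
gaugeprof(s,40)
E
```

```text
pos [385.19 267.85 149.33] ytool hdg 1.46 xtool [-6.e-04 -6.e-04 -1.e+00] gap 50.3 F [ 0.2 -0.4  0.8] t 14.7167
shift cm [ 4.933  0.034 -0.017]
turn about tool x 0.06
handle tool rect ((0.13091754913330078, -15.275474548339844), (17.248777389526367, 112.22895812988281), 0.6250525712966919) x top 84.1 z range [-43.5  38.9]
-44 210 y -16.4 16.4 mid 0.0 xtop 84.9
-38 387 y -16.6 16.6 mid 0.0 xtop 84.2
-32 205 y -9.1 9.0 mid -0.0 xtop 84.0
-26 201 y -8.3 9.1 mid 0.4 xtop 84.1
-20 202 y -8.4 9.2 mid 0.4 xtop 84.0
-14 191 y -8.4 8.4 mid -0.0 xtop 84.1
-8 190 y -8.5 8.5 mid 0.0 xtop 84.3
-2 188 y -8.5 8.5 mid 0.0 xtop 84.3
4 187 y -8.6 8.6 mid 0.0 xtop 84.2
10 182 y -8.7 8.7 mid 0.0 xtop 84.1
16 178 y -8.7 8.8 mid 0.0 xtop 84.1
22 176 y -8.8 8.8 mid 0.0 xtop 84.0
28 172 y -8.8 8.9 mid 0.1 xtop 84.1
34 165 y -8.9 9.0 mid 0.0 xtop 84.2
40 372 y -14.7 14.3 mid -0.2 xtop 79.5
46 190 y -14.7 13.2 mid -0.8 xtop 79.2
52 17 y -3.6 3.7 mid 0.1 xtop 89.0
58 67 y -4.5 3.8 mid -0.4 xtop 88.9
64 70 y -4.5 3.8 mid -0.4 xtop 89.4
70 63 y -4.6 3.9 mid -0.4 xtop 89.4
76 67 y -4.6 3.9 mid -0.4 xtop 89.1
82 224 y -13.4 12.1 mid -0.7 xtop 89.5
88 205 y -13.6 12.2 mid -0.7 xtop 88.6
94 88 y -12.4 11.7 mid -0.3 xtop 88.9
100 52 y -4.8 3.2 mid -0.8 xtop 89.5
106 52 y -4.8 3.2 mid -0.8 xtop 89.2
112 50 y -4.8 3.3 mid -0.8 xtop 89.1
118 52 y -4.9 3.3 mid -0.8 xtop 89.4
124 47 y -4.9 3.4 mid -0.8 xtop 89.3
130 20 y -5.0 3.4 mid -0.8 xtop 89.4
```

View pics/w8.png

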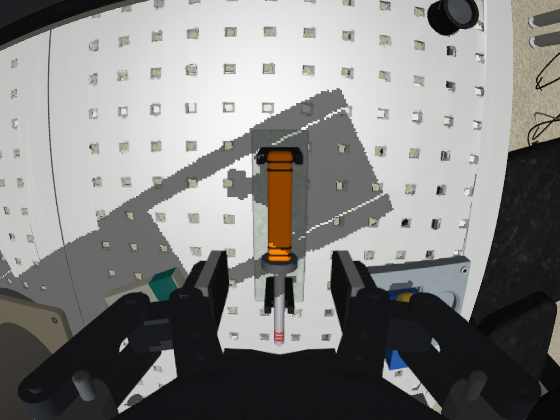

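The gauge is centred under the fingers, its handle from tool z −43.5 to +40 and its tip near +132, so the grip centre is 2 mm further back. I'll go down and grip.

Emit:
drive_tool:
  moves: [1,0.1,-0.2,0.3,0,0,1.5,0,0,0,0,0,1.5,0,0,0,0,0,1.5,0,0,0,0,0,1.5,0,0,0,0,0,1.5,0,0,0,0,0,1.2,0,0,0,0,0,1.0,0,0,0,0,0,0.6,0,0,0,0,0,0,0,0,0,0,0,0,0,0,0,0,0,0,0,0,0,0,0]

```text
time: 15.72
tool_pos: [386.8, 270.7, 37.5]
tcp_rot: [118.9, 89.9, 29.9]
ft_force: [-0.6, 0.4, 0.4]
finger_gap: 50.2
```

Emit:
drive_tool:
  moves: [0,0,0,0,0,0,0,0,0,0,0,0,0,0,0,0,0,0,0,0,0,0,0,0,0,0,0,0,0,0,0,0,0,0,0,0,0,0,0,0,0,0,0,0,0,0,0,0]
  hand: 1.0
  grip_force: 70

```text
time: 16.38
tool_pos: [386.7, 270.8, 37.6]
tcp_rot: [116.8, 89.9, 27.9]
ft_force: [-1.0, -1.9, 6.0]
finger_gap: 17.1
```

```bash
python3 -c "
from h import *
goto(None);print(sensors.sense()['wrist_torque'])"
```

```text
pos [386.69 270.76  37.64] ytool hdg 1.1 xtool [ 1.1e-03  6.0e-04 -1.0e+00] gap 17.1 F [-1.  -1.9  6. ] t 16.3833
[-0.14860236  0.26415074  0.16564574]
```

Emit:
drive_tool:
  moves: [-0.5,0,0,0,0,0,-1,0,0,0,0,0,-1.5,0,0,0,0,0,-1.5,0,0,0,0,0,-1.5,0,0,0,0,0,-1.5,0,0,0,0,0,-1,0,0,0,0,0,0,0,0,0,0,0,0,0,0,0,0,0]

```text
time: 17.13
tool_pos: [386.5, 270.6, 122.4]
tcp_rot: [119.3, 89.9, 30.4]
ft_force: [-0.6, 0.5, -1.8]
finger_gap: 16.9
```

```bash
sed -i 's/(Q\[...,0\]>-5)/(Q[...,0]>-60)/' h.py; python3 - <<'E'
from h import *
s=wsnap('w9');goto([495.1,328.4,120],5.65)
gaugeprof(s,100)
E
```

```text
pos [385.94 270.28 121.42] ytool hdg 1.08 xtool [-2.e-04 -1.e-04 -1.e+00] gap 16.7 F [-0.6  0.9 -2.2] t 17.1833
shift cm [ 0.138 11.024 -5.605]
turn about tool x -4.57
handle tool rect ((-0.6279759407043457, -18.096969604492188), (106.53900146484375, 19.408109664916992), 88.47272491455078) x top -27.2 z range [-41.   33.4]
-44 8 y -4.8 4.7 mid -0.1 xtop -21.9
-38 1045 y -9.0 9.0 mid -0.0 xtop -27.0
-32 707 y -9.3 9.3 mid -0.0 xtop -27.3
-26 652 y -9.2 9.0 mid -0.1 xtop -27.2
-20 632 y -9.1 8.9 mid -0.1 xtop -27.3
-14 2246 y -20.0 20.0 mid 0.0 xtop -57.4
-8 2443 y -20.0 20.0 mid 0.0 xtop -48.7
-2 777 y -10.9 10.4 mid -0.2 xtop -45.9
4 765 y -11.4 10.8 mid -0.3 xtop -46.8
10 622 y -11.1 11.0 mid -0.1 xtop -48.5
16 409 y -8.8 8.7 mid -0.0 xtop -27.1
22 399 y -9.0 8.9 mid -0.1 xtop -27.2
28 398 y -9.2 8.7 mid -0.3 xtop -27.1
34 149 y -9.6 8.8 mid -0.4 xtop -26.9
40 20 y -13.1 12.2 mid -0.5 xtop -14.3
46 53 y -13.7 13.2 mid -0.3 xtop -13.8
```

View pics/w9.png

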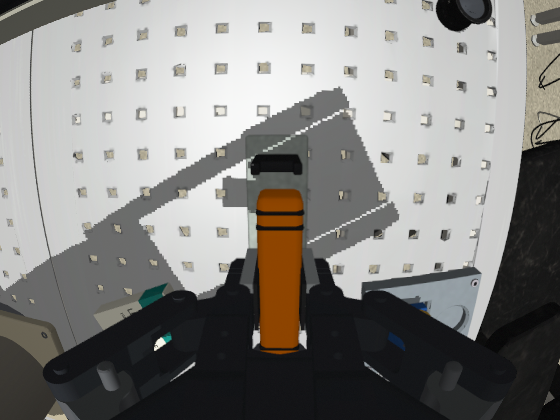

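The gauge hangs level, its axis 18.2 mm behind the TCP. I'll carry it to 20 mm in front of the tube, in line with the bore.

Emit:
drive_tool:
  moves: [0,0.6,-0.3,0,0,0,0,1.2,-0.6,0,0,0,0,1.4,-0.8,0,0,0,0,1.4,-0.8,0,0,0,0,1.4,-0.8,0,0,0,0,1.4,-0.8,0,0,0,0,1.4,-0.8,0,0,0,0,1.2,-0.6,-2.3,0,0,0,0.6,-0.5,-2.3,0,0,0,0,0,0,0,0,0,0,0,0,0,0,0,0,0,0,0,0]

```text
time: 18.18
tool_pos: [490.0, 332.2, 120.7]
tcp_rot: [-66.2, 89.9, -150.6]
ft_force: [0.4, -0.2, -0.7]
finger_gap: 16.9
```

```bash
python3 - <<'E'
from h import *
goto([494.6,333.4,28],5.65)
E
```

```text
pos [490.05 332.18 120.67] ytool hdg 5.61 xtool [-0.0018 -0.001  -1.    ] gap 16.9 F [ 0.4 -0.2 -0.7] t 18.1833
shift cm [ 9.266  0.482 -0.085]
turn about tool x -0.04
```

Emit:
drive_tool:
  moves: [1,0.25,-0.1,0,0,0,1.5,0.2,0,0,0,0,1.5,0,0,0,0,0,1.5,0,0,0,0,0,1.5,0,0,0,0,0,1.3,0,0,0,0,0,0.9,0,0,0,0,0,0,0,0,0,0,0,0,0,0,0,0,0,0,0,0,0,0,0]

```text
time: 19.02
tool_pos: [495.7, 334.4, 30.6]
tcp_rot: [114.6, 89.9, 30.2]
ft_force: [0.2, -0.1, -0.7]
finger_gap: 17.0
```

```bash
python3 - <<'E'
from h import *
goto([494.6,333.4,28],5.65)
for n in('scene','top'): snap(n,n+'1')
a=load('scene1')['image'][90:260,220:370]; cv2.imwrite('pics/s1c.png',cv2.resize(a,None,fx=3.5,fy=3.5,interpolation=cv2.INTER_CUBIC)[:,:,::-1])
a=load('top1')['image'][150:260,160:330]; cv2.imwrite('pics/t1c.png',cv2.resize(a,None,fx=4,fy=4,interpolation=cv2.INTER_CUBIC)[:,:,::-1])
E
```

```text
pos [495.72 334.42  30.63] ytool hdg 5.68 xtool [ 1.1e-03  6.0e-04 -1.0e+00] gap 17.0 F [ 0.2 -0.1 -0.7] t 19.0167
shift cm [ 0.263 -0.122  0.091]
turn about tool x 0.03
```

View pics/s1c.png

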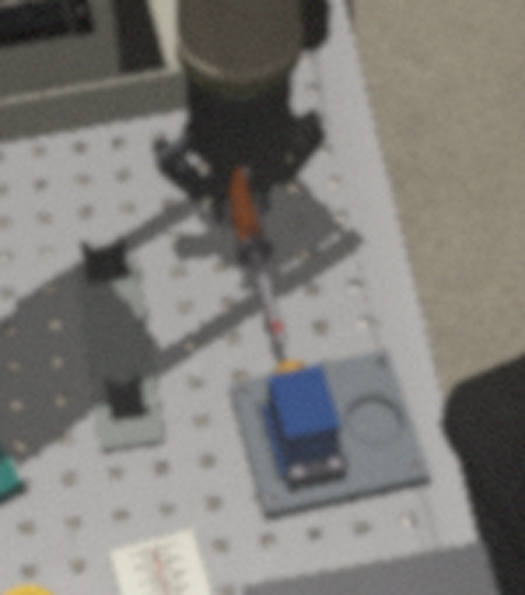

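View pics/t1c.png

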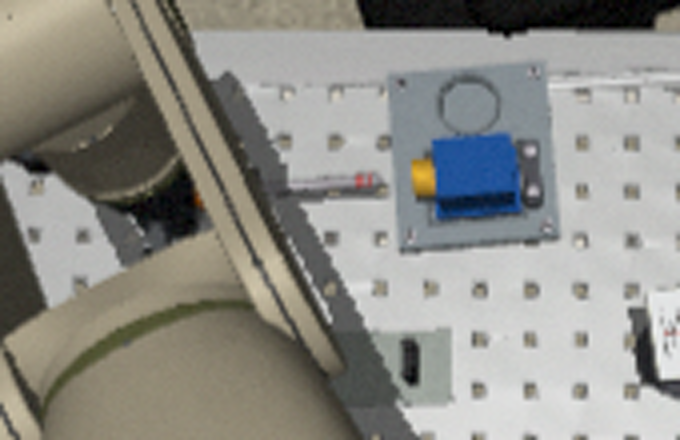

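Both views show the rod tip just short of the brass mouth and in line with it: tip at top-crop (382,181), tube at (424,178). I'll check the line with depth data.

```bash
python3 - <<'E'
from h import *
s=load('top1');P=pts(s);x,y,z=P[...,0],P[...,1],P[...,2]
hsv=cv2.cvtColor(s['image'],cv2.COLOR_RGB2HSV)
m=(z>35)&(z<60)&(x>470)&(x<540)&(y>188)&(y<265)
q=P[m];
for a in range(190,265,8):
    k=q[abs(q[:,1]-a)<4]
    if len(k): print('rod',a,len(k),k[:,0].mean().round(1),k[:,0].min().round(1),k[:,0].max().round(1),k[:,2].max().round(1))
m=(hsv[...,0]>12)&(hsv[...,0]<28)&(hsv[...,1]>140)&(z>30)&(x>480)&(x<540)&(y>150)&(y<190)
q=P[m];print('tube',len(q),q.min(0),q.max(0),q.mean(0))
m=(hsv[...,0]>100)&(hsv[...,0]<130)&(hsv[...,1]>120)&(z>66)&(x>460)&(x<560)&(y>90)&(y<190);q=P[m];print(cv2.minAreaRect(q[:,:2].astype(np.float32)),np.median(q[:,2]))
E
```

```text
rod 198 5 508.7 504.7 511.0 52.5
rod 206 8 507.4 505.0 510.5 54.0
rod 214 9 507.3 505.0 510.4 56.4
rod 222 10 507.2 503.5 510.5 54.8
rod 230 11 505.8 501.2 510.7 54.6
rod 238 9 504.7 502.1 507.8 52.7
rod 246 9 504.4 501.2 507.3 55.2
rod 254 9 504.1 498.8 507.8 53.9
rod 262 9 502.9 499.2 507.9 55.2
tube 42 [499.62687447 162.83591481  47.94182881] [521.57404709 177.04790203  62.69649229] [510.20529043 170.49362635  56.39879589]
((514.8011474609375, 135.96868896484375), (40.565433502197266, 51.88236999511719), 5.288427829742432) 69.46135961210575
```

Emit:
drive_tool:
  moves: [0.25,-0.1,0,0,0,0,0,0,0.5,0,0,0,0,0,0.8,0,0,0,0,0,0.8,0,0,0,0,0,0.8,0,0,0,0,0,0.6,0,0,0,0,0,0,0,0,0,0,0,0,0,0,0]

```text
time: 19.78
tool_pos: [497.8, 298.6, 27.4]
tcp_rot: [145.9, 90.0, 61.5]
ft_force: [0.9, -1.0, -1.4]
finger_gap: 17.0
```

```bash
python3 - <<'E'
from h import *
goto([504.7,229.9,28],5.65); print(sensors.sense()['wrist_torque'])
E
```

```text
pos [497.83 298.59  27.4 ] ytool hdg 5.62 xtool [ 1.e-04  2.e-04 -1.e+00] gap 17.0 F [ 0.9 -1.  -1.4] t 19.7833
shift cm [-0.061  0.011  6.903]
turn about tool x -0.03
[-0.02200787  0.06153168 -0.02920884]
```

Tip about 14 mm inside the tube, with no contact force. I'll go on in.

Emit:
drive_tool:
  moves: [-0.05,0,0.6,0,0,0,0,0,0.9,0,0,0,0,0,0.9,0,0,0,0,0,0.9,0,0,0,0,0,0.9,0,0,0,0,0,0.9,0,0,0,0,0,0.6,0,0,0,0,0,0.4,0,0,0,0,0,0,0,0,0,0,0,0,0,0,0]

```text
time: 20.62
tool_pos: [503.8, 238.3, 27.9]
tcp_rot: [154.1, 90.0, 69.7]
ft_force: [0.9, 0.0, -1.4]
finger_gap: 16.8
```

```bash
python3 - <<'E'
from h import *
goto([504.7,229.9,28],5.65); print(sensors.sense()['wrist_torque']);s=wsnap('w10')
E
```

```text
pos [503.79 238.32  27.88] ytool hdg 5.65 xtool [ 1.e-04  3.e-04 -1.e+00] gap 16.8 F [ 0.9  0.  -1.4] t 20.6167
shift cm [-0.012  0.007  0.847]
turn about tool x -0.0
[ 0.01136373  0.02733614 -0.05317869]
```

View pics/w10.png

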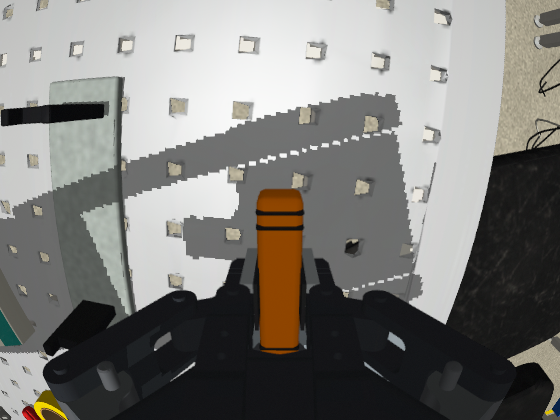

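Emit:
drive_tool:
  moves: [0,0,0.3,0,0,0,0,0,0.3,0,0,0,0,0,0,0,0,0]

```text
time: 20.92
tool_pos: [504.2, 232.2, 27.7]
tcp_rot: [-35.0, 90.0, -119.3]
ft_force: [-0.7, 0.2, -1.2]
finger_gap: 17.2
```

Emit:
drive_tool:
  moves: [0,0,0.15,0,0,0,0,0,0,0,0,0]

```text
time: 21.08
tool_pos: [504.4, 230.9, 27.8]
tcp_rot: [130.8, 90.0, 46.5]
ft_force: [-0.5, -0.1, -0.4]
finger_gap: 16.8
```

Emit:
drive_tool:
  moves: [0,0,0.15,0,0,0,0,0,0,0,0,0]

```text
time: 21.25
tool_pos: [504.6, 229.9, 28.0]
tcp_rot: [160.0, 90.0, 75.7]
ft_force: [-0.6, 3.3, -1.3]
finger_gap: 16.8
```

Contact: 3.3 N against the push. I'll press slightly more and hold.

Emit:
drive_tool:
  moves: [0,0,0.1,0,0,0,0,0,0,0,0,0,0,0,0,0,0,0]

```text
time: 21.5
tool_pos: [504.7, 229.7, 28.2]
tcp_rot: [161.5, 89.9, 77.2]
ft_force: [-0.6, 6.2, 0.7]
finger_gap: 17.1
```

Emit:
drive_tool:
  moves: [0,0,0.1,0,0,0,0,0,0,0,0,0,0,0,0,0,0,0]

```text
time: 21.75
tool_pos: [504.8, 229.6, 28.5]
tcp_rot: [162.5, 89.8, 78.1]
ft_force: [-2.3, 10.7, 0.7]
finger_gap: 16.6
```

```bash
python3 - <<'E'
from h import *
goto([504.7,229.9,28],5.65)
for n in('scene',): snap(n,n+'2')
a=load('scene2')['image'][110:260,220:370]; cv2.imwrite('pics/s2c.png',cv2.resize(a,None,fx=3.8,fy=3.8,interpolation=cv2.INTER_CUBIC)[:,:,::-1])
E
```

```text
pos [504.84 229.6   28.51] ytool hdg 5.7 xtool [ 7.0e-04  3.3e-03 -1.0e+00] gap 16.6 F [-2.3 10.7  0.7] t 21.75
shift cm [ 0.051 -0.011 -0.031]
turn about tool x 0.05
```

View pics/s2c.png

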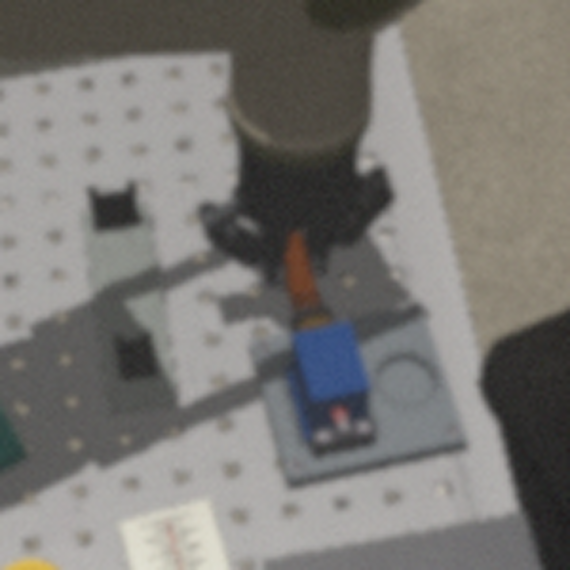

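The collar is against the tube, with 10.7 N firm and the stop within 0.3 mm of where I predicted. The red rings show past the block at (340,412). Now I'll draw the rod straight out.

Emit:
drive_tool:
  moves: [0,0,-0.4,0,0,0,0,0,-0.8,0,0,0,0,0,-1,0,0,0,0,0,-1,0,0,0,0,0,-1,0,0,0,0,0,-1,0,0,0,0,0,-1,0,0,0,0,0,-1,0,0,0,0,0,-1,0,0,0,0,0,-1,0,0,0,0,0,-1,0,0,0,0,0,-0.6,0,0,0,0,0,0,0,0,0,0,0,0,0,0,0,0,0,0,0,0,0]

```text
time: 23.05
tool_pos: [494.0, 334.6, 27.7]
tcp_rot: [-38.3, 90.0, -122.6]
ft_force: [0.0, -0.4, -1.3]
finger_gap: 16.4
```

```bash
python3 - <<'E'
from h import *
goto([398.0,131,143],0)
for n in('top',): snap(n,n+'3')
s=load('top3');a=s['image'][150:260,160:330]; cv2.imwrite('pics/t3c.png',cv2.resize(a,None,fx=4,fy=4,interpolation=cv2.INTER_CUBIC)[:,:,::-1])
P=pts(s);x,y,z=P[...,0],P[...,1],P[...,2];hsv=cv2.cvtColor(s['image'],cv2.COLOR_RGB2HSV)
m=(hsv[...,0]>100)&(hsv[...,0]<130)&(hsv[...,1]>120)&(z>66)&(x>460)&(x<560)&(y>90)&(y<190);q=P[m];print(cv2.minAreaRect(q[:,:2].astype(np.float32)),np.median(q[:,2]))
E
```

```text
pos [494.03 334.63  27.65] ytool hdg 5.68 xtool [-2.e-04 -4.e-04 -1.e+00] gap 16.4 F [ 0.  -0.4 -1.3] t 23.05
shift cm [-11.525 -11.574  19.316]
turn about tool x 5.68
((514.967529296875, 134.681396484375), (41.36960983276367, 51.002830505371094), 5.151268005371094) 69.79978109397871
```

View pics/t3c.png

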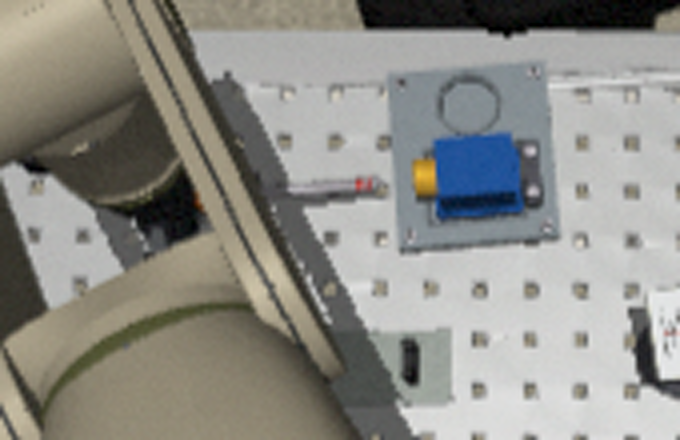

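The rod is out and the block is still home: z 69.8, pushed 1.3 mm against the pocket wall, within tolerance. Next I'll lift and carry it to the reading plate, tip aimed 25 mm above (398,−2.4,125).

Emit:
drive_tool:
  moves: [-1,0,0,0,0,0,-1.5,0,0,0,0,0,-1.5,0,0,0,0,0,-1.5,0,0,0,0,0,-1.5,0,0,0,0,0,-1.5,0,0,0,0,0,-1.5,0,0,0,0,0,-1,0,0,0,0,0,0,0,0,0,0,0,0,0,0,0,0,0]

```text
time: 23.93
tool_pos: [494.6, 335.0, 138.6]
tcp_rot: [112.9, 89.9, 28.6]
ft_force: [-0.7, 0.1, -1.8]
finger_gap: 17.0
```

```bash
python3 - <<'E'
from h import *
goto([384.6,131.9,134])
E
```

```text
pos [494.6  335.01 138.62] ytool hdg 5.67 xtool [ 1.5e-03  8.0e-04 -1.0e+00] gap 17.0 F [-0.7  0.1 -1.8] t 23.9333
shift cm [  0.429 -12.952  19.126]
```

Emit:
drive_tool:
  moves: [0,-0.6,0.8,0,0,0,0,-1.1,1.6,0,0,0,0,-1.2,1.8,0,0,0,0,-1.2,1.8,0,0,0,0,-1.2,1.8,0,0,0,0,-1.2,1.8,0,0,0,0,-1.2,1.8,0,0,0,0,-1.2,1.8,0,0,0,0,-1.2,1.8,0,0,0,0,-1.2,1.8,0,0,0,0,-1.0,1.4,0,0,0,0,-0.6,0.9,0,0,0,0,0,0,0,0,0,0,0,0,0,0,0,0,0,0,0,0,0]

```text
time: 25.18
tool_pos: [384.6, 132.4, 137.4]
tcp_rot: [-116.5, 90.0, 159.2]
ft_force: [0.7, 0.1, -1.7]
finger_gap: 16.7
```

```bash
python3 - <<'E'
from h import *
goto([384.6,131.9,134])
for n in('top','scene'): snap(n,n+'4')
a=load('top4')['image'][170:280,180:380]; cv2.imwrite('pics/t4c.png',cv2.resize(a,None,fx=4,fy=4,interpolation=cv2.INTER_CUBIC)[:,:,::-1])
a=load('scene4')['image'][130:310,190:370]; cv2.imwrite('pics/s4c.png',cv2.resize(a,None,fx=3.3,fy=3.3,interpolation=cv2.INTER_CUBIC)[:,:,::-1])
for t in('top4','scene4'):
    s=load(t);P=pts(s);x,y,z=P[...,0],P[...,1],P[...,2]
    m=(z>135)&(z<165)&(x>370)&(x<425)&(y>-40)&(y<70)
    q=P[m]
    if len(q):
        print(t,'tip ymin',q[:,1].min().round(1))
        for a in range(-30,70,10):
            k=q[abs(q[:,1]-a)<5]
            if len(k): print(a,len(k),k[:,0].mean().round(1),k[:,2].max().round(1))
    m=(z>118)&(z<130)&(x>340)&(x<450)&(y>-50)&(y<45);q=P[m];print('plate',cv2.minAreaRect(q[:,:2].astype(np.float32)))
E
```

```text
pos [384.6  132.41 137.36] ytool hdg 5.67 xtool [-5.e-04  2.e-04 -1.e+00] gap 16.7 F [ 0.7  0.1 -1.7] t 25.1833
shift cm [ 0.336 -0.005  0.051]
top4 tip ymin -2.4
0 11 397.3 159.5
10 18 396.0 161.5
20 16 396.0 161.6
30 6 394.7 160.5
plate ((410.0325012207031, -15.00020980834961), (75.70340728759766, 79.05104064941406), 8.234585762023926)
scene4 tip ymin -3.6
0 17 397.2 159.4
10 20 395.8 161.1
20 18 394.9 159.4
30 17 393.9 160.3
40 17 393.3 161.4
50 17 392.3 159.5
60 18 391.2 159.2
plate ((405.68194580078125, -12.77260971069336), (69.66294860839844, 74.39659881591797), 7.902805805206299)
```

View pics/t4c.png

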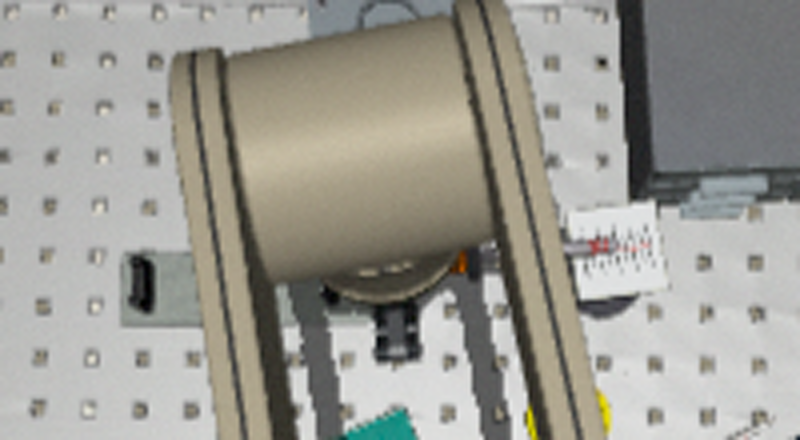

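View pics/s4c.png

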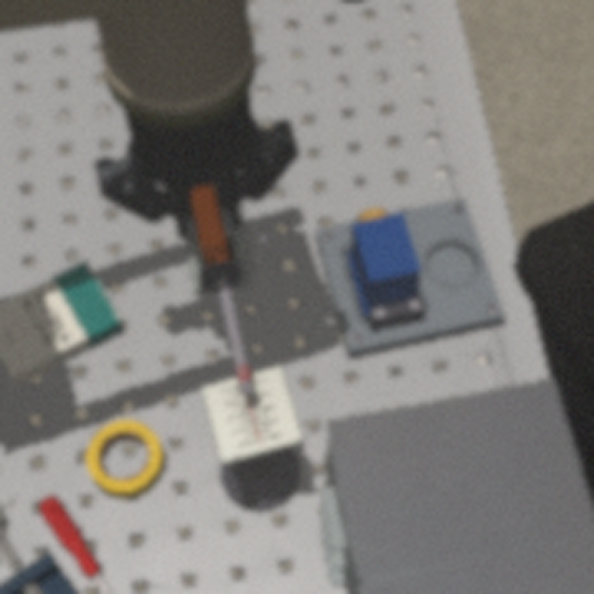

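The tip sits over the red line in both views, at about (397.3,−3.5) against a plate centre of (398,−4.8) in the same cameras. It is about 30 mm above the plate, mid-window, and the rod is level. I'll let it settle and take a last check.

Emit:
drive_tool:
  moves: [0,0,0,0,0,0,0,0,0,0,0,0,0,0,0,0,0,0,0,0,0,0,0,0,0,0,0,0,0,0,0,0,0,0,0,0]

```text
time: 25.78
tool_pos: [384.6, 132.2, 137.8]
tcp_rot: [-80.2, 90.0, -164.6]
ft_force: [-0.2, -0.5, -1.4]
finger_gap: 16.9
```

```bash
python3 - <<'E'
from h import *
st=sensors.sense();goto(None);print(abs(st['qd']).max())
s=snapshot('scene');P=pts(s);x,y,z=P[...,0],P[...,1],P[...,2];hsv=cv2.cvtColor(s['image'],cv2.COLOR_RGB2HSV)
m=(hsv[...,0]>100)&(hsv[...,0]<130)&(hsv[...,1]>120)&(z>62)&(x>460)&(x<560)&(y>90)&(y<190);q=P[m];print('block',cv2.minAreaRect(q[:,:2].astype(np.float32)),np.median(q[:,2]))
m=(z>10)&(z<20)&(y>50)&(y<250)&(x>430)&(x<640);q=P[m];print('nest',cv2.minAreaRect(q[:,:2].astype(np.float32)))
print(r.hand_in())
E
```

```text
pos [384.6  132.17 137.76] ytool hdg 5.69 xtool [-1.e-04 -0.e+00 -1.e+00] gap 16.9 F [-0.2 -0.5 -1.4] t 25.7833
0.15940566175345156
block ((512.475830078125, 134.20703125), (37.9931526184082, 47.500919342041016), 7.1185994148254395) 69.36057152905778
nest ((534.5692138671875, 139.13340759277344), (126.79281616210938, 114.1661148071289), 5.44107723236084)
the job is handed in; nothing more can be done
None
```

I finished every step and handed the job in at about 26 s of the 58 s allowed. The arm is still holding the gauge over the reading plate. `r.hand_in()` gives no verdict, so what follows rests on my own measurements.

- **Block:** it went fully down into the rectangular pocket with its tube away from the back stop, and I let go. Its top measured 70.1 mm, as it should when home. Pushing the gauge in slid it about 1–2 mm towards the pocket wall.
- **Gauge in the tube:** the rod went in until the collar met the tube's end, with about 10.7 N of push and within 0.3 mm of the predicted position. I then drew it straight out.
- **Reading:** the tip is over the red line, about 2 mm from the plate's middle and about 30 mm above it. The rod is level, the arm is still, and the grip is closed on the handle.
- **Loupe, objective and nut:** no move went near them. I did not measure their positions again at the end.

**Where checks disagreed:**
- **Cameras:** the fixed cameras and the wrist camera differed by 2–3 mm in y. I used the wrist camera for placing the block.
- **Block at the end:** the last scene view put the block's height at 69.4 mm and its angle within about 2° of the nest. It was about 2–3 mm off the pocket centre, still inside the 4 mm limit. That view only outlined part of the block (47.5 x 38 mm instead of 52 x 40 mm), so it is less reliable than the earlier ones.
- **Plate outline:** my last automatic plate outline picked up other pixels and failed. The 2 mm figure uses the plate centre measured before the gauge was over it.

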